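Open the bayonet cleaning pot and take out the gas nozzle

TASK

Open the blue cleaning pot: turn its bayonet lid anticlockwise (seen from above) until the red lugs stand in the slots, lift the lid straight off and lay it flat, handle up, in the middle of the round rubber mat. Then take the copper gas nozzle out of the pot and stand it upright on the floor of the metal tray, let go of it, and leave the other things on the bench where they lie.

Things in the scene. Friction and masses are not known exactly. Their poses are not given: they have to be found in the camera images.
- pot: Blue pot with steel rim, bolted down. Origin: centre of underside, z up. 140 mm across the rim. Inner floor 6 mm up; mouth 92 mm wide in a flat ledge 72 mm up, on which the lid lies. Above it a lip, inner diameter 114 mm, from 81 to 86 mm up (the pot's top), with three 28-degree slots centred 0, 120, 240 degrees anticlockwise from the pot's x axis; a white dot on the lip marks the slot at 0.
- slot (a point): Middle of the pot's slot at 0 degrees, on the pot's x axis 61 mm from its centre, at the height of the ledge (72 mm). Just past the anticlockwise edge of each slot a fixed stop blocks the lugs under the lip: lugs turned anticlockwise to the stops stand 5 degrees past the slots' middles and can lift out there. They lift out freely from 5 degrees short of the middles up to the stops.
- lid: Loose grey bayonet lid, 0.3 to 0.5 kg: disc 108 mm wide, 6 mm thick. Three red lugs, 18 mm wide, reach to 62 mm radius at 0 (white stripe), 120, 240 degrees from its x axis. Origin: centre of underside, z up. Starts flat on the pot's ledge, locked, its x axis 26 to 57 degrees clockwise of the pot's, lugs under the lip with 3 mm play up and sideways. Turns easily, without thread or spring.
- lid_grip (a point): Middle of the lid's handle, 34 mm above the lid's origin; axes as the lid's. The handle is a black upright bar along the lid's x axis, 70 mm long, 16 mm thick (along y), its top 46 mm above the lid's underside; it rises from a boss 52 mm wide and 10 mm above the underside.
- nozzle: Loose copper gas nozzle, a slightly tapered tube 25 mm in diameter and 62 mm high, 70 g, its sides a solid cylinder to the touch. Origin: centre of its foot, z up along its axis. It stands upright on the pot's inner floor, within 5 mm of the middle, its top 68 mm above the pot's origin, hidden under the lid.
- mat: Round black rubber mat, 160 mm in diameter, fixed on the bench. Origin: centre of its underside; its top is 3 mm above it.
- tray: Square open metal tray 150 x 150 mm, fixed on the bench, rim 18 mm high, walls and floor 3 mm thick. Origin: centre of its underside; the floor's top is 3 mm above it.
- marker: Red and white paint marker lying loose on the bench behind the work, 135 mm long; leave it alone. Origin: centre of its underside.
- coupon: Dark flat steel plate 50 x 100 x 8 mm lying loose on the bench behind the work; leave it alone. Origin: centre of its underside.
- chisel: Green cold chisel lying loose on the bench behind the work, 180 mm long; leave it alone. Origin: centre of its underside.

How it is judged:
By the outcome, as a careful person would: the job done as asked, in the order asked, and still so for the second after the job is handed in, with the robot touching nothing.
It also fails if it takes over 58 s, if anything falls off the work surface, if the arm or the gripper's body presses on something with over 40 N, if the wrist force passes 120 N, or if a joint passes its speed limit or range.

ROBOT

A 6-joint arm with a two-finger parallel gripper is mounted at the origin on a cart in front of the work surface, level with it; the furniture and walls round the work are solid. World frame = base frame: x ahead of the robot, y to its left, z up, the work surface at z = 0. Lengths are in m, angles in degrees, forces in N, time in s.
With the tool pointing down it reaches from about 0.3 to 0.75 m from the base axis. Payload 8.5 kg.
Tool frame: the origin (TCP) lies midway between the tips of the shut fingers; the grasp point (between the pads) lies 19 mm behind it (env.pinch_z is the z of the grasp point in the tool frame, in m); z points along the fingers, y is the line along which they close (so a half turn about z gives the same grasp; the last joint's range is limited). The gripper opens to 85 mm and grips with 20 to 120 N. Pads are 22 mm wide; open, the fingers measure 114 mm over their backs; the gripper's body (76 mm by 85 mm) begins 54 mm behind the grasp point. The pads swing forward as they close: fully open they stand 13 mm farther back than shut.
Start: joints at [-76.335, 21.807, 74.336, -0, 83.858, -12.336], TCP at [0.241, -0.494, 0.231] pointing down, gripper open.
Joint ranges: [-178.18, 178.18], [-50.72, 133.34], [12.68, 142.11], [-81.47, 261.47], [9.98, 163.14], [-165.26, 165.26]. Speed limits (degrees/s): [136.94, 136.94, 180, 180, 180, 180].

INTERFACE

Orientations are given as a 3x3 rotation matrix whose columns are the frame's x, y, z axes.
In Python, from rig import env gives the robot as it stands.
- The arm moves only by the tool arm_command, never from a script. Its argument "deltas" is a list of rows, each an object of numbers: "rx", "ry", "rz": the turn, a rotation vector about the tool's x, y, z in rad; "dx", "dy", "dz": the shift along the tool's x, y, z in m; "fingers": the finger opening in m, from 0 to 0.0854. In form: [{"rx": .., "ry": .., "rz": .., "dx": .., "dy": .., "dz": .., "fingers": ..}, ...]. A call has 1 to 12 rows; each row shifts and turns the commanded pose from where the row before left it, along the tool's axes as they then stand; what a row does not reach is not made up. A row lasts 1/10 s, in which the tool goes at most 50 mm and 8.59 degrees, less where a joint would pass 70% of its speed; a pose out of reach is approached as far as the arm can. A call is refused whole if a number of a shift passes 0.05 or a number of a turn 0.15, either way. A call with a gripper value outside its range is refused whole. The fingers move at their own pace and stop on an object; "squeeze" is the grip in N (left out, the last holds). Time passes only in rows, so rows that do not move let the fingers close. It gives the time, the measured TCP pose, the force, the opening and the grip force at its end, in the units of the state.
- env.observe(): the state, without advancing time (a new reading comes with each control period).
- env.get_image(name): name is "side" or "top"; returns a dict with "color" (384x512x3 uint8, blue, green, red), "camera_matrix" (3x3 intrinsics, pixels), "eye" and "orientation" of the camera in the world. Camera axes: x right, y up, looking along -z (the intrinsics and any distortion apply to the point x, -y, -z); pixel columns grow to the right and rows downward; lengths in m; the calibration is good to about 2 mm. A picture is of the moment at which its call begins. There is no depth.
- env.close_job(): hands the job in; it is judged then, once.
Trained networks look in a picture, given as the dict that the camera call returned (one of the last four; its "shot" number tells which), for a name from the list of things; names that differ only in an ending like _2 or _b are one class to them, and where a whole thing is asked for, a point or a joint stands for the part that bears it (a point fixed in the world has none). Each returns a list of dicts, best first, with "p" (0 to 1); they miss things now and then, are a little off and sometimes report something else, mostly with a low value. They report only what shows in the picture. A call takes as long as a camera call.
- env.look_for(query, picture): "box" ([left, top, right, bottom] in pixels, round what is visible of it).
- env.tip_of(query, picture): "location" ([column, row] in pixels: a listed point, or the origin of a listed thing).
The state is a dict: "time_s": time; "q": joint angles; "qvel": joint speeds; "joint_efforts": joint torques, N m; "position": TCP position; "tool_rot": TCP orientation; "ft_force": force on the tool from outside, world axes, zero at the start; "wrist_torque": the same for the moment, N m; "grip_width": finger opening in m; "gripper_force": force on a finger pad.
Only numpy, scipy, OpenCV 4.12 (cv2) and the standard library are available. Lean on these libraries where they do the work, as an engineer would, in place of code of your own. Each camera call takes 0.05 s, during which the arm holds its last target. There are 200 camera calls.

## Working session

There is one attempt and no reset: what is moved stays moved. The work goes in short steps, Python scripts to look and compute and a tool call to move; the robot and the scene stay as the last step left them, time stands still between calls to the robot, and variables do not carry over. Pictures are saved under pics/ and viewed, at most 10 in all, crops included, and the job is handed in when it is done.

Besides the shell and the picture viewer there is one more tool, called after ">>>" by a JSON object that holds its "method" and its "body". arm_command: Moves the arm, as the interface text tells. Its arguments: {"type":"object","properties":{"deltas":{"type":"array"},"squeeze":{"type":"number"}},"required":["deltas"]}

```bash
mkdir -p pics; ls; cat > h.py <<'E'
import numpy as np, cv2
from rig import env
def proj(im,P):
    R=np.array(im["orientation"]);p=(np.atleast_2d(P)-np.array(im["eye"]))@R
    K=np.array(im["camera_matrix"]);p=p*[1,-1,-1];u=p@K.T
    return u[:,:2]/u[:,2:]
def back(im,px,z):
    K=np.array(im["camera_matrix"]);R=np.array(im["orientation"]);e=np.array(im["eye"])
    d=np.linalg.inv(K)@[px[0],px[1],1];d=R@(d*[1,-1,-1])
    return e+d*(z-e[2])/d[2]
E
python3 - <<'E'
from h import *
np.set_printoptions(precision=4,suppress=True)
Z=dict(pot=0,slot=.072,lid=.072,lid_grip=.106,mat=0,tray=0,marker=0,coupon=0,chisel=0)
for n in("top","side"):
    im=env.get_image(n);cv2.imwrite(f"pics/{n}0.png",im["color"]);print(n,im["eye"],[k for k in im])
    for q in Z:
        for r in env.tip_of(q,im)[:2]: print(q,r["p"],np.array(r["location"]),back(im,r["location"],Z[q])[:2])
s=env.observe();print(s["time_s"],s["tool_rot"],s["ft_force"],env.pinch_z)
E
```

```text
pics
top [ 0.3917 -0.1366  1.1845] ['color', 'camera_matrix', 'eye', 'orientation', 'shot']
slot 0.91 [268.4 203.7] [ 0.5627 -0.1291]
lid 0.88 [259.3 227. ] [ 0.5072 -0.1057]
lid_grip 0.63 [266.2 225.3] [ 0.5071 -0.1228]
mat 0.85 [365.1 215.6] [ 0.5361 -0.3724]
tray 0.74 [178.5 247.1] [0.4693 0.1027]
marker 0.85 [157.9 155.6] [0.7108 0.1591]
coupon 0.75 [226.8 146.1] [ 0.7305 -0.0236]
chisel 0.73 [282.8 159. ] [ 0.6905 -0.1696]
side [ 0.783  -0.9959  0.9086] ['color', 'camera_matrix', 'eye', 'orientation', 'shot']
pot 0.95 [225.6 210.9] [ 0.5089 -0.1061]
slot 0.94 [242.8 199.3] [ 0.5629 -0.1274]
lid 0.77 [222.5 190.3] [ 0.5039 -0.1044]
lid_grip 0.85 [219.2 181.9] [ 0.499  -0.1115]
lid_grip 0.17 [309.6 203.1] [ 0.7326 -0.1443]
tray 0.79 [234.7 158.1] [0.4793 0.1207]
marker 0.67 [317.4 162.4] [0.7271 0.1488]
marker 0.43 [219.  181.7] [0.4607 0.006 ]
coupon 0.54 [311.3 202.2] [ 0.73   -0.0274]
chisel 0.56 [292.1 238.3] [ 0.6984 -0.1691]
1.0 [[ 0.8988  0.4384  0.    ]
 [ 0.4384 -0.8988 -0.0001]
 [-0.      0.0001 -1.    ]] [ 0.5334 -0.3995  0.1506] -0.0187
```

```bash
python3 - <<'E'
import cv2
a=cv2.imread("pics/top0.png")[190:270,215:305];b=cv2.imread("pics/side0.png")[155:235,180:270]
o=cv2.hconcat([cv2.resize(a,(400,356),interpolation=2),cv2.resize(b,(400,356),interpolation=2)])
t=cv2.hconcat([cv2.resize(cv2.imread("pics/top0.png")[100:300,100:440],(400,236)),cv2.resize(cv2.imread("pics/side0.png")[100:300,100:440],(400,236))])
cv2.imwrite("pics/v1.png",cv2.vconcat([o,t]))
E
```

```text
(no output)
```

View pics/v1.png

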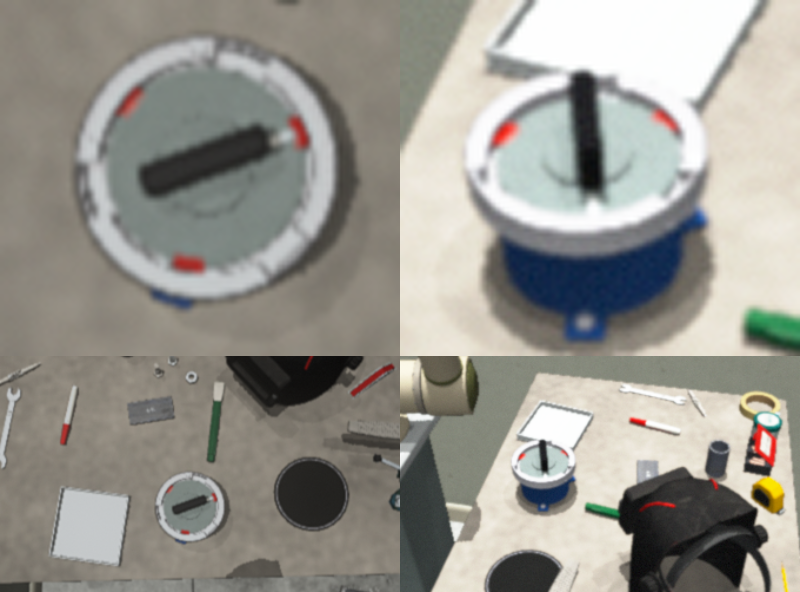

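The top crop shows the lid in the pot, with its handle running from about (250,230) to (275,221) px and the striped lug at about (282,220). In the full frame the mat is on the right near (365,216), the tray is at (178,247), and a welding mask stands behind the mat. Next I'll refine these by segmentation.

```bash
python3 - <<'E'
from h import *
from scipy.optimize import least_squares
np.set_printoptions(precision=4,suppress=True)
im=env.get_image("top");c=im["color"].astype(int);B,G,R=c[...,0],c[...,1],c[...,2]
def blobs(m,win,amin):
    x0,y0,x1,y1=win;w=np.zeros(m.shape,np.uint8);w[y0:y1,x0:x1]=m[y0:y1,x0:x1]
    n,l,s,ce=cv2.connectedComponentsWithStats(w);return [(s[i,4],ce[i],l==i) for i in range(1,n) if s[i,4]>=amin]
red=blobs((R>G+70)&(R>B+70),(225,190,295,265),4)
P=[]
for a,ce,_ in red: p=back(im,ce,.078);P.append(p);print("red",a,ce,p)
# lip: bright pixels outer contour
g=cv2.cvtColor(im["color"],cv2.COLOR_BGR2GRAY)
bl=max(blobs(((g>185)),(225,190,300,265),20),key=lambda t:t[0])
ct=max(cv2.findContours(bl[2].astype(np.uint8),0,1)[0],key=len)[:,0]
h=cv2.convexHull(ct)[:,0];W=np.array([back(im,p,.084)[:2] for p in h])
f=least_squares(lambda v:np.hypot(*(W-v[:2]).T)-v[2],[.508,-.106,.07],loss="soft_l1",f_scale=.001);print("pot rim",f.x,np.sqrt(np.mean(f.fun**2)))
if len(P)==3:
    P=np.array(P)[:,:2]
    a=np.degrees(np.arctan2(*(P-f.x[:2]).T[::-1]));print("lug angles",a,np.hypot(*(P-f.x[:2]).T))
# handle
hb=max(blobs(g<60,(240,210,285,245),20),key=lambda t:t[0]);ys,xs=np.nonzero(hb[2])
H=np.array([back(im,p,.118)[:2] for p in zip(xs,ys)]);u,s,v=np.linalg.svd(H-H.mean(0));print("handle",H.mean(0),np.degrees(np.arctan2(v[0,1],v[0,0])),hb[0])
m=max(blobs(g<60,(325,175,410,255),200),key=lambda t:t[0]);ct=max(cv2.findContours(m[2].astype(np.uint8),0,1)[0],key=len)[:,0]
W=np.array([back(im,p,.003)[:2] for p in cv2.convexHull(ct)[:,0]])
f=least_squares(lambda v:np.hypot(*(W-v[:2]).T)-v[2],[.53,-.37,.08],loss="soft_l1",f_scale=.001);print("mat",f.x)
t=max(blobs(g>165,(135,205,220,290),500),key=lambda t:t[0]);ct=max(cv2.findContours(t[2].astype(np.uint8),0,1)[0],key=len)
r=cv2.minAreaRect(ct);print("tray",r,back(im,r[0],.01),[back(im,p,.01)[:2] for p in cv2.boxPoints(r)])
for n in("top","side"):
  i2=env.get_image(n)
  for q,z in dict(slot=.072,mat=0,tray=0,pot=0,lid_grip=.106,lid=.072).items():
    for d in env.tip_of(q,i2)[:1]:print(n,q,d["p"],back(i2,d["location"],z)[:2])
E
```

```text
red 5 [244.2 211.4] [ 0.5449 -0.0707  0.078 ]
red 12 [282.     219.0833] [ 0.5239 -0.1604  0.078 ]
red 15 [257.4    249.0667] [ 0.4547 -0.1001  0.078 ]
pot rim [ 0.4976 -0.1059  0.0578] 0.0013998584056287204
lug angles [ 36.6326 -64.2653 172.332 ] [0.0589 0.0605 0.0434]
handle [ 0.5049 -0.1102] -71.84542680151787 203
mat [ 0.5347 -0.3699  0.0713]
tray ((176.55999755859375, 243.57998657226562), (56.14427947998047, 58.40702819824219), 8.130102157592773) [0.4776 0.1056 0.01  ] [array([0.4176, 0.1856]), array([0.563 , 0.1673]), array([0.5385, 0.0245]), array([0.3947, 0.0458])]
top slot 0.85 [ 0.5667 -0.1343]
top mat 0.69 [ 0.5362 -0.3679]
top tray 0.94 [0.4648 0.1052]
top lid_grip 0.83 [ 0.5168 -0.1105]
top lid 0.64 [ 0.5097 -0.1092]
side slot 0.62 [ 0.5687 -0.1368]
side mat 0.86 [ 0.5371 -0.369 ]
side tray 0.89 [0.4875 0.0968]
side pot 0.8 [ 0.5097 -0.104 ]
side lid_grip 0.89 [ 0.4985 -0.1077]
side lid 0.66 [ 0.5089 -0.1217]
```

>>> {"method": "arm_command", "body": {"deltas": [{"dx":0.0339,"dy":-0.0191,"fingers":0.05},{"dx":0.0339,"dy":-0.0191},{"dx":0.0339,"dy":-0.0191},{"dx":0.0339,"dy":-0.0191},{"dx":0.0339,"dy":-0.0191},{"dx":0.0339,"dy":-0.0191},{"dx":0.0339,"dy":-0.0191},{"dx":0.0339,"dy":-0.0191},{"dx":0.0339,"dy":-0.0191},{"dx":0.0339,"dy":-0.0191},{"dx":0.0339,"dy":-0.0191},{"dx":0.0339,"dy":-0.0191}], "squeeze": 60}}

```text
invalid input
```

>>> {"method": "arm_command", "body": {"deltas": [{"rz":-0.143},{"rz":-0.143},{"rz":-0.143},{"rz":-0.143},{"rz":-0.143},{"rz":-0.143},{"rz":-0.143},{"rz":-0.143},{"rz":-0.143},{"rz":-0.143},{}]}}

```text
invalid input
```

```bash
cat > fit.py <<'E'
from h import *
from scipy.ndimage import map_coordinates
from scipy.optimize import minimize
np.set_printoptions(precision=4,suppress=True)
th=np.linspace(0,2*np.pi,240,endpoint=False)
C=np.c_[np.cos(th),np.sin(th)]
def fit(im,g,c0,z,r,sgn,span=.012):
    # sgn=+1: brighter inside the circle than outside
    def val(c,rr):
        p=proj(im,np.c_[c+rr*C,np.full(len(C),z)]);return map_coordinates(g,[p[:,1],p[:,0]],order=1)
    best=max(((np.sum(np.clip(sgn*(val(np.array(c0)+[a,b],r-.003)-val(np.array(c0)+[a,b],r+.003)),-10,80)),a,b) for a in np.arange(-span,span+1e-6,.0005) for b in np.arange(-span,span+1e-6,.0005)))
    return np.array(c0)+best[1:],best[0]/len(C)
if __name__=="__main__":
  for n in("top","side"):
    im=env.get_image(n);g=cv2.cvtColor(cv2.imread(f"pics/{n}0.png"),cv2.COLOR_BGR2GRAY).astype(float)
    print(n,"rim",fit(im,g,[.508,-.108],.086,.07,1),"lip",fit(im,g,[.508,-.108],.086,.057,-1),"mat",fit(im,g,[.536,-.369],.003,.08,-1))
    np.savez(f"cal_{n}.npz",**{k:im[k] for k in("camera_matrix","eye","orientation")})
  s=env.observe();print(s["time_s"],s["q"],s["position"],np.array(s["tool_rot"]),s["grip_width"])
E
python3 fit.py
```

```text
top rim (array([ 0.5065, -0.1105]), np.float64(49.49235242367456)) lip (array([ 0.5065, -0.108 ]), np.float64(49.49816587809846)) mat (array([ 0.534 , -0.3695]), np.float64(53.08979182855949))
side rim (array([ 0.503 , -0.1095]), np.float64(41.668807575497674)) lip (array([ 0.503 , -0.1095]), np.float64(45.44786166641044)) mat (array([ 0.531 , -0.3705]), np.float64(56.21079014077064))
1.85 [-76.3345  21.8069  74.3354  -0.0009  83.8568 -12.3382] [ 0.2411 -0.4943  0.2313] [[ 0.8988  0.4384 -0.    ]
 [ 0.4384 -0.8988 -0.    ]
 [-0.      0.     -1.    ]] 0.08543508764092017
```

>>> {"method": "arm_command", "body": {"deltas": [{"rx":0,"ry":0,"rz":0,"dx":0.0338,"dy":-0.0191,"dz":0,"fingers":0.05},{"rx":0,"ry":0,"rz":0,"dx":0.0338,"dy":-0.0191,"dz":0,"fingers":0.05},{"rx":0,"ry":0,"rz":0,"dx":0.0338,"dy":-0.0191,"dz":0,"fingers":0.05},{"rx":0,"ry":0,"rz":0,"dx":0.0338,"dy":-0.0191,"dz":0,"fingers":0.05},{"rx":0,"ry":0,"rz":0,"dx":0.0338,"dy":-0.0191,"dz":0,"fingers":0.05},{"rx":0,"ry":0,"rz":0,"dx":0.0338,"dy":-0.0191,"dz":0,"fingers":0.05},{"rx":0,"ry":0,"rz":0,"dx":0.0338,"dy":-0.0191,"dz":0,"fingers":0.05},{"rx":0,"ry":0,"rz":0,"dx":0.0338,"dy":-0.0191,"dz":0,"fingers":0.05},{"rx":0,"ry":0,"rz":0,"dx":0.0338,"dy":-0.0191,"dz":0,"fingers":0.05},{"rx":0,"ry":0,"rz":0,"dx":0.0338,"dy":-0.0191,"dz":0,"fingers":0.05},{"rx":0,"ry":0,"rz":0,"dx":0.0338,"dy":-0.0191,"dz":0,"fingers":0.05},{"rx":0,"ry":0,"rz":0,"dx":0.0338,"dy":-0.0191,"dz":0,"fingers":0.05}], "squeeze": 60}}

```text
time_s: 3.05
position: [0.5059, -0.109, 0.2315]
tool_rot: [[0.899, 0.438, 0.0], [0.438, -0.899, -0.0], [0.0, 0.0, -1.0]]
ft_force: [1.0, -0.5, 0.0]
grip_width: 0.0502
gripper_force: 0.0
```

>>> {"method": "arm_command", "body": {"deltas": [{"rx":0,"ry":0,"rz":-0.143,"dx":0,"dy":0,"dz":0.008,"fingers":0.05},{"rx":0,"ry":0,"rz":-0.143,"dx":0,"dy":0,"dz":0.008,"fingers":0.05},{"rx":0,"ry":0,"rz":-0.143,"dx":0,"dy":0,"dz":0.008,"fingers":0.05},{"rx":0,"ry":0,"rz":-0.143,"dx":0,"dy":0,"dz":0.008,"fingers":0.05},{"rx":0,"ry":0,"rz":-0.143,"dx":0,"dy":0,"dz":0.008,"fingers":0.05},{"rx":0,"ry":0,"rz":-0.143,"dx":0,"dy":0,"dz":0.008,"fingers":0.05},{"rx":0,"ry":0,"rz":-0.143,"dx":0,"dy":0,"dz":0.008,"fingers":0.05},{"rx":0,"ry":0,"rz":-0.143,"dx":0,"dy":0,"dz":0.008,"fingers":0.05},{"rx":0,"ry":0,"rz":-0.143,"dx":0,"dy":0,"dz":0.008,"fingers":0.05},{"rx":0,"ry":0,"rz":-0.143,"dx":0,"dy":0,"dz":0.008,"fingers":0.05}]}}

```text
time_s: 4.05
position: [0.5052, -0.1105, 0.151]
tool_rot: [[-0.314, 0.95, 0.0], [0.95, 0.314, -0.0], [-0.0, 0.0, -1.0]]
ft_force: [0.3, -1.3, 0.4]
grip_width: 0.0499
gripper_force: 0.0
```

```bash
python3 - <<'E'
from h import *
s=env.observe();R=np.array(s["tool_rot"]);print(s["time_s"],np.array(s["q"]).round(1),s["position"],np.degrees(np.arctan2(R[1,0],R[0,0])))
im=env.get_image("side");cv2.imwrite("pics/s1.png",cv2.resize(im["color"][110:250,150:290],(600,600),interpolation=2))
E
```

```text
4.05 [-25.5  22.9  87.    0.   70.1 -43.7] [ 0.50522118 -0.11051667  0.15103325] 108.27314651000658
```

View pics/s1.png

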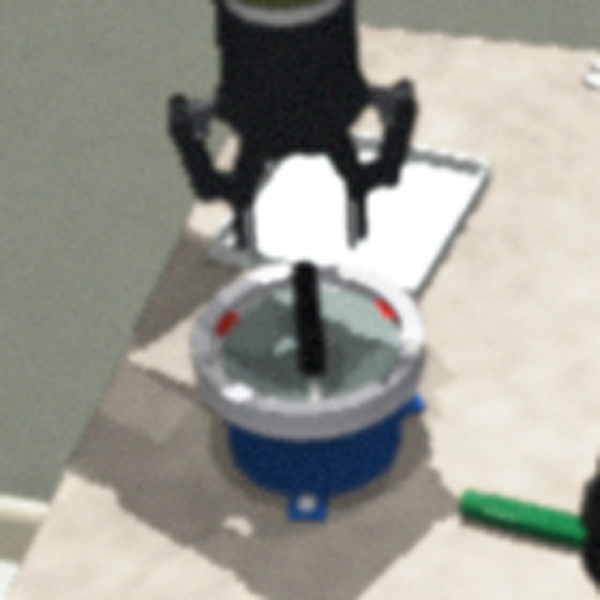

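The gripper straddles the handle (handle at about (308,320), fingers at x 245 and 355 in the crop). Descend and close.

>>> {"method": "arm_command", "body": {"deltas": [{"rx":0,"ry":0,"rz":0,"dx":0,"dy":0,"dz":0.0152,"fingers":0.05},{"rx":0,"ry":0,"rz":0,"dx":0,"dy":0,"dz":0.0152,"fingers":0.05},{"rx":0,"ry":0,"rz":0,"dx":0,"dy":0,"dz":0.0152,"fingers":0.05},{"rx":0,"ry":0,"rz":0,"dx":0,"dy":0,"dz":0.0152,"fingers":0.05},{"rx":0,"ry":0,"rz":0,"dx":0,"dy":0,"dz":0,"fingers":0.01},{"rx":0,"ry":0,"rz":0,"dx":0,"dy":0,"dz":0,"fingers":0.01},{"rx":0,"ry":0,"rz":0,"dx":0,"dy":0,"dz":0,"fingers":0.005},{"rx":0,"ry":0,"rz":0,"dx":0,"dy":0,"dz":0,"fingers":0.005},{"rx":0,"ry":0,"rz":0,"dx":0,"dy":0,"dz":0,"fingers":0.005},{"rx":0,"ry":0,"rz":0,"dx":0,"dy":0,"dz":0,"fingers":0.005}], "squeeze": 60}}

```text
time_s: 5.1
position: [0.5056, -0.1107, 0.0914]
tool_rot: [[-0.308, 0.951, 0.002], [0.952, 0.308, -0.001], [-0.001, 0.001, -1.0]]
ft_force: [-0.8, 0.3, 6.9]
grip_width: 0.015
gripper_force: 60.0
```

>>> {"method": "arm_command", "body": {"deltas": [{"rx":0,"ry":0,"rz":-0.08,"dx":0,"dy":0,"dz":0,"fingers":0.005},{"rx":0,"ry":0,"rz":-0.08,"dx":0,"dy":0,"dz":0,"fingers":0.005},{"rx":0,"ry":0,"rz":-0.08,"dx":0,"dy":0,"dz":0,"fingers":0.005},{"rx":0,"ry":0,"rz":-0.08,"dx":0,"dy":0,"dz":0,"fingers":0.005},{"rx":0,"ry":0,"rz":-0.08,"dx":0,"dy":0,"dz":0,"fingers":0.005},{"rx":0,"ry":0,"rz":-0.08,"dx":0,"dy":0,"dz":0,"fingers":0.005},{"rx":0,"ry":0,"rz":-0.08,"dx":0,"dy":0,"dz":0,"fingers":0.005},{"rx":0,"ry":0,"rz":-0.08,"dx":0,"dy":0,"dz":0,"fingers":0.005},{"rx":0,"ry":0,"rz":-0.08,"dx":0,"dy":0,"dz":0,"fingers":0.005},{"rx":0,"ry":0,"rz":0,"dx":0,"dy":0,"dz":0,"fingers":0.005}]}}

```text
time_s: 6.1
position: [0.5058, -0.1107, 0.0914]
tool_rot: [[-0.86, 0.511, 0.002], [0.511, 0.86, -0.001], [-0.002, 0.0, -1.0]]
ft_force: [0.8, 0.2, 5.9]
grip_width: 0.0152
gripper_force: 60.1
```

```bash
cat > st.py <<'E'
from h import *
np.set_printoptions(precision=3,suppress=True)
s=env.observe();R=np.array(s["tool_rot"]);print(s["time_s"],np.array(s["q"]).round(1),np.array(s["position"]),"yaw",np.degrees(np.arctan2(R[1,0],R[0,0])),np.array(s["ft_force"]),np.array(s["wrist_torque"]),s["grip_width"],s["gripper_force"])
E
python3 st.py
```

```text
6.1 [-25.5  27.2  91.5   0.   61.2 -84.8] [ 0.506 -0.111  0.091] yaw 149.29867473604685 [0.817 0.226 5.916] [0.131 0.035 0.249] 0.015151548762670828 60.059385895729065
```

>>> {"method": "arm_command", "body": {"deltas": [{"rx":0,"ry":0,"rz":-0.035,"dx":0,"dy":0,"dz":0,"fingers":0.005},{"rx":0,"ry":0,"rz":-0.035,"dx":0,"dy":0,"dz":0,"fingers":0.005},{"rx":0,"ry":0,"rz":-0.035,"dx":0,"dy":0,"dz":0,"fingers":0.005},{"rx":0,"ry":0,"rz":-0.035,"dx":0,"dy":0,"dz":0,"fingers":0.005},{"rx":0,"ry":0,"rz":0,"dx":0,"dy":0,"dz":0,"fingers":0.005}]}}

```text
time_s: 6.6
position: [0.5058, -0.1107, 0.0914]
tool_rot: [[-0.922, 0.387, 0.002], [0.387, 0.922, -0.001], [-0.002, 0.0, -1.0]]
ft_force: [-0.4, 0.4, 6.4]
grip_width: 0.0152
gripper_force: 60.0
```

```bash
python3 st.py; python3 - <<'E'
from h import *
im=env.get_image("side");cv2.imwrite("pics/s2.png",cv2.resize(im["color"][150:240,180:280],(750,600),interpolation=2))
E
```

```text
6.6 [-25.5  27.2  91.5   0.   61.2 -92.7] [ 0.506 -0.111  0.091] yaw 157.23166494545762 [-0.377  0.39   6.443] [0.081 0.054 0.018] 0.01518591168433465 59.955520033836365
```

View pics/s2.png

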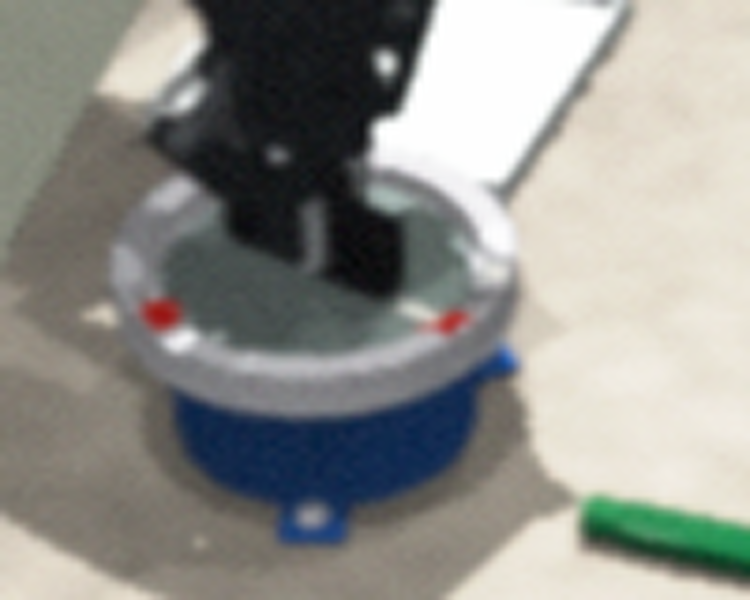

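>>> {"method": "arm_command", "body": {"deltas": [{"rx":0,"ry":0,"rz":-0.035,"dx":0,"dy":0,"dz":0,"fingers":0.005},{"rx":0,"ry":0,"rz":-0.035,"dx":0,"dy":0,"dz":0,"fingers":0.005},{"rx":0,"ry":0,"rz":0,"dx":0,"dy":0,"dz":0,"fingers":0.005}]}}

```text
time_s: 6.95
position: [0.5058, -0.1107, 0.0914]
tool_rot: [[-0.947, 0.322, 0.002], [0.322, 0.947, -0.001], [-0.002, -0.0, -1.0]]
ft_force: [-0.5, 0.8, 5.4]
grip_width: 0.015
gripper_force: 60.0
```

```bash
python3 st.py
```

```text
6.95 [-25.5  27.2  91.5   0.   61.2 -96.7] [ 0.506 -0.111  0.091] yaw 161.24197938946304 [-0.499  0.775  5.428] [ 0.107  0.066 -0.057] 0.015002894489799187 59.95853841304779
```

>>> {"method": "arm_command", "body": {"deltas": [{"rx":0,"ry":0,"rz":-0.035,"dx":0,"dy":0,"dz":0,"fingers":0.005},{"rx":0,"ry":0,"rz":-0.035,"dx":0,"dy":0,"dz":0,"fingers":0.005},{"rx":0,"ry":0,"rz":0,"dx":0,"dy":0,"dz":0,"fingers":0.005}]}}

```text
time_s: 7.25
position: [0.5055, -0.1105, 0.0914]
tool_rot: [[-0.967, 0.255, 0.002], [0.255, 0.967, -0.0], [-0.002, 0.0, -1.0]]
ft_force: [-1.0, 1.2, 7.1]
grip_width: 0.015
gripper_force: 60.1
```

```bash
python3 st.py; python3 - <<'E'
from h import *
im=env.get_image("side");cv2.imwrite("pics/s3.png",cv2.resize(im["color"][150:240,180:280],(750,600),interpolation=2))
E
```

```text
7.25 [ -25.5   27.2   91.5    0.    61.2 -100.7] [ 0.506 -0.111  0.091] yaw 165.20823749037018 [-0.978  1.155  7.114] [ 0.246  0.284 -0.343] 0.015005348067545207 60.10828614234924
```

View pics/s3.png

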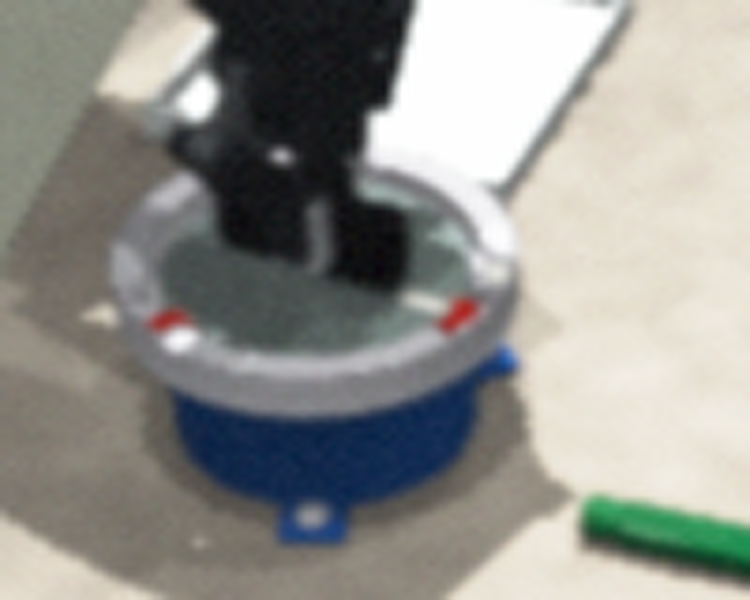

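```bash
python3 - <<'E'
from h import *
np.set_printoptions(precision=4,suppress=True)
im=env.get_image("side");c=np.array([.505,-.1100])
f=lambda x,y:(180+x/7.5,150+y/6.667)
for n,p,z in [("w1",(490,270),.086),("w2",(180,338),.086),("Rlug",(458,315),.078),("Llug",(168,320),.078),("Llugold",(162,313),.078),("Rlugold",(450,322),.078)]:
    w=back(im,f(*p),z)[:2]-c;print(n,np.hypot(*w),np.degrees(np.arctan2(w[1],w[0])))
for a in range(-30,0,4): # projected lug center
    print(a,[((proj(im,[[c[0]+.06*np.cos(t),c[1]+.06*np.sin(t),.078]])[0]-[180,150])*[7.5,6.667]).round() for t in np.radians([a,a-120])])
E
```

```text
w1 0.06064914887967185 1.1844442022236354
w2 0.06413203751936397 -119.67868331377423
Rlug 0.05618057351857916 -17.691876880341177
Llug 0.056860752785436154 -136.89521899966275
Llugold 0.05700229744803593 -141.48595099896045
Rlugold 0.056009503261788655 -22.453464757170767
-30 [array([445., 337.]), array([146., 301.])]
-26 [array([453., 331.]), array([149., 308.])]
-22 [array([460., 325.]), array([153., 315.])]
-18 [array([467., 319.]), array([158., 321.])]
-14 [array([473., 312.]), array([164., 328.])]
-10 [array([478., 305.]), array([170., 334.])]
-6 [array([483., 298.]), array([178., 339.])]
-2 [array([486., 291.]), array([186., 345.])]
```

>>> {"method": "arm_command", "body": {"deltas": [{"rx":0,"ry":0,"rz":-0.03,"dx":0,"dy":0,"dz":0,"fingers":0.005},{"rx":0,"ry":0,"rz":0,"dx":0,"dy":0,"dz":0,"fingers":0.005}]}}

```text
time_s: 7.55
position: [0.5054, -0.1104, 0.0914]
tool_rot: [[-0.974, 0.228, 0.001], [0.228, 0.974, 0.001], [-0.001, 0.001, -1.0]]
ft_force: [-2.0, 0.5, 7.2]
grip_width: 0.0147
gripper_force: 63.3
```

```bash
python3 st.py
```

```text
7.55 [ -25.5   27.2   91.5    0.1   61.2 -102.3] [ 0.505 -0.11   0.091] yaw 166.791404259291 [-1.988  0.541  7.25 ] [ 0.221  0.351 -1.448] 0.014689064620158336 63.31887245178223
```

>>> {"method": "arm_command", "body": {"deltas": [{"rx":0,"ry":0,"rz":0.06,"dx":0,"dy":0,"dz":0,"fingers":0.005},{"rx":0,"ry":0,"rz":0,"dx":0,"dy":0,"dz":-0.004,"fingers":0.005},{"rx":0,"ry":0,"rz":0,"dx":0,"dy":0,"dz":-0.004,"fingers":0.005},{"rx":0,"ry":0,"rz":0,"dx":0,"dy":0,"dz":0,"fingers":0.005}], "squeeze": 80}}

```text
time_s: 7.95
position: [0.5053, -0.1104, 0.0988]
tool_rot: [[-0.959, 0.284, 0.0], [0.284, 0.959, 0.0], [-0.0, 0.001, -1.0]]
ft_force: [1.3, 1.2, -2.4]
grip_width: 0.0148
gripper_force: 80.8
```

```bash
python3 st.py
```

```text
7.95 [-25.5  26.6  91.    0.   62.4 -99. ] [ 0.505 -0.11   0.099] yaw 163.52422110999004 [ 1.3    1.192 -2.38 ] [ 0.347 -0.043 -0.371] 0.01481568500904482 80.75452923774719
```

>>> {"method": "arm_command", "body": {"deltas": [{"rx":0,"ry":0,"rz":0,"dx":0,"dy":0,"dz":-0.005,"fingers":0.005},{"rx":0,"ry":0,"rz":0,"dx":0,"dy":0,"dz":-0.005,"fingers":0.005},{"rx":0,"ry":0,"rz":0,"dx":0,"dy":0,"dz":-0.005,"fingers":0.005},{"rx":0,"ry":0,"rz":0,"dx":0,"dy":0,"dz":-0.015,"fingers":0.005},{"rx":0,"ry":0,"rz":0,"dx":0,"dy":0,"dz":-0.02,"fingers":0.005},{"rx":0,"ry":0,"rz":0,"dx":0,"dy":0,"dz":-0.02,"fingers":0.005},{"rx":0,"ry":0,"rz":0,"dx":0,"dy":0,"dz":0,"fingers":0.005},{"rx":0,"ry":0,"rz":0,"dx":0,"dy":0,"dz":0,"fingers":0.005}]}}

```text
time_s: 8.75
position: [0.5049, -0.1104, 0.1683]
tool_rot: [[-0.959, 0.284, -0.0], [0.284, 0.959, -0.0], [0.0, -0.0, -1.0]]
ft_force: [0.4, -0.1, -4.8]
grip_width: 0.0144
gripper_force: 80.7
```

```bash
python3 st.py; cat > ty.py <<'E'
import sys
from h import *
# tool-axes shift to world target
s=env.observe();R=np.array(s["tool_rot"]);d=np.array([float(a) for a in sys.argv[1:4]])-np.array(s["position"]);print("tool shift",(R.T@d).round(4))
E
python3 ty.py .5325 -.370 .17
python3 - <<'E'
from h import *
a=env.get_image("top")["color"][150:290,180:430];b=env.get_image("side")["color"][60:300,130:370]
cv2.imwrite("pics/s4.png",cv2.hconcat([cv2.resize(a,(400,300),interpolation=2),cv2.resize(b,(300,300),interpolation=2)]))
E
```

```text
8.75 [-25.5  21.8  85.6  -0.   72.6 -99. ] [ 0.505 -0.11   0.168] yaw 163.52264968175876 [ 0.393 -0.061 -4.818] [-0.011 -0.024  0.017] 0.014385668075129995 80.66203594207764
tool shift [-0.1001 -0.2411 -0.0017]
```

View pics/s4.png

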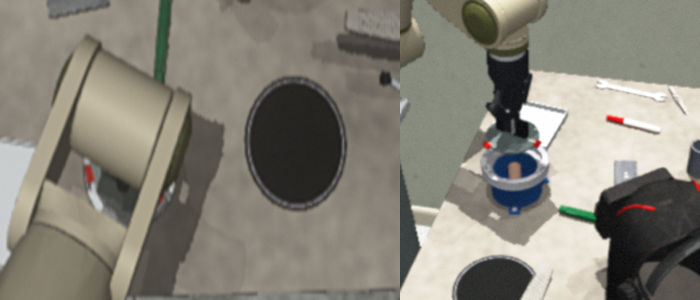

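The lid is clear of the pot, and the copper nozzle is standing in it (side crop at about (513,170)). Carry the lid to the mat.

>>> {"method": "arm_command", "body": {"deltas": [{"rx":0,"ry":0,"rz":0,"dx":-0.01,"dy":-0.0241,"dz":0,"fingers":0.005},{"rx":0,"ry":0,"rz":0,"dx":-0.01,"dy":-0.0241,"dz":0,"fingers":0.005},{"rx":0,"ry":0,"rz":0,"dx":-0.01,"dy":-0.0241,"dz":0,"fingers":0.005},{"rx":0,"ry":0,"rz":0,"dx":-0.01,"dy":-0.0241,"dz":0,"fingers":0.005},{"rx":0,"ry":0,"rz":0,"dx":-0.01,"dy":-0.0241,"dz":0,"fingers":0.005},{"rx":0,"ry":0,"rz":0,"dx":-0.01,"dy":-0.0241,"dz":0,"fingers":0.005},{"rx":0,"ry":0,"rz":0,"dx":-0.01,"dy":-0.0241,"dz":0,"fingers":0.005},{"rx":0,"ry":0,"rz":0,"dx":-0.01,"dy":-0.0241,"dz":0,"fingers":0.005},{"rx":0,"ry":0,"rz":0,"dx":-0.01,"dy":-0.0241,"dz":0,"fingers":0.005},{"rx":0,"ry":0,"rz":0,"dx":-0.01,"dy":-0.0241,"dz":0,"fingers":0.005},{"rx":0,"ry":0,"rz":0,"dx":0,"dy":0,"dz":0,"fingers":0.005}]}}

```text
time_s: 9.95
position: [0.532, -0.3728, 0.1664]
tool_rot: [[-0.958, 0.286, -0.002], [0.286, 0.958, 0.001], [0.002, 0.0, -1.0]]
ft_force: [-0.6, 0.4, -3.7]
grip_width: 0.0147
gripper_force: 80.5
```

>>> {"method": "arm_command", "body": {"deltas": [{"rx":0,"ry":0,"rz":0,"dx":0,"dy":0.0025,"dz":0.019,"fingers":0.005},{"rx":0,"ry":0,"rz":0,"dx":0,"dy":0,"dz":0.019,"fingers":0.005},{"rx":0,"ry":0,"rz":0,"dx":0,"dy":0,"dz":0.019,"fingers":0.005},{"rx":0,"ry":0,"rz":0,"dx":0,"dy":0,"dz":0.019,"fingers":0.005},{"rx":0,"ry":0,"rz":0,"dx":0,"dy":0,"dz":0.019,"fingers":0.005},{"rx":0,"ry":0,"rz":0,"dx":0,"dy":0,"dz":0.019,"fingers":0.005},{"rx":0,"ry":0,"rz":0,"dx":0,"dy":0,"dz":0.015,"fingers":0.005},{"rx":0,"ry":0,"rz":0,"dx":0,"dy":0,"dz":0,"fingers":0.005},{"rx":0,"ry":0,"rz":0,"dx":0,"dy":0,"dz":0,"fingers":0.005}]}}

```text
time_s: 10.85
position: [0.5333, -0.3672, 0.0393]
tool_rot: [[-0.959, 0.284, -0.001], [0.284, 0.959, 0.001], [0.001, 0.001, -1.0]]
ft_force: [0.3, -0.2, -3.4]
grip_width: 0.0147
gripper_force: 80.3
```

```bash
python3 st.py; python3 - <<'E'
from h import *
np.set_printoptions(precision=4,suppress=True)
for n in("side","top"):
  im=env.get_image(n)
  for q,z in dict(lid=.018,lid_grip=.052,nozzle=.006,mat=0,tray=0,slot=.072).items():
    for d in env.tip_of(q,im)[:1]:print(n,q,d["p"],np.array(d["location"]),back(im,d["location"],z)[:2])
  if n=="side": b=im["color"][200:340,120:300]
  else: t=im["color"][190:270,215:305]
cv2.imwrite("pics/s5.png",cv2.hconcat([cv2.resize(b,(450,350),interpolation=2),cv2.resize(t,(350,350),interpolation=2)]))
E
```

```text
10.85 [ -45.    41.6   72.     0.    66.5 -118.5] [ 0.533 -0.367  0.039] yaw 163.52816039555591 [ 0.317 -0.19  -3.393] [-0.006  0.012  0.009] 0.01469297905671479 80.32088041305542
side lid 0.88 [207.4 284.8] [ 0.5332 -0.3636]
side lid_grip 0.83 [201.5 277.5] [ 0.5245 -0.3711]
side mat 0.65 [205.8 291.7] [ 0.5299 -0.3702]
side tray 0.82 [235.7 159.3] [0.4836 0.1156]
side slot 0.87 [240.7 201.3] [ 0.5594 -0.1356]
top tray 0.6 [176.6 247.6] [0.4681 0.1075]
top slot 0.97 [270.3 202.3] [ 0.566  -0.1338]
```

View pics/s5.png

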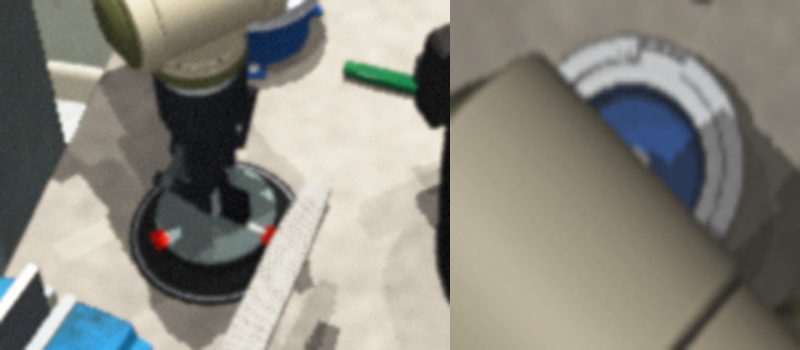

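The lid hangs centred over the mat, about 17 mm above it. Lower it the rest of the way.

>>> {"method": "arm_command", "body": {"deltas": [{"rx":0,"ry":0,"rz":0,"dx":0,"dy":-0.002,"dz":0.006,"fingers":0.005},{"rx":0,"ry":0,"rz":0,"dx":0,"dy":0,"dz":0.006,"fingers":0.005},{"rx":0,"ry":0,"rz":0,"dx":0,"dy":0,"dz":0.002,"fingers":0.005},{"rx":0,"ry":0,"rz":0,"dx":0,"dy":0,"dz":0.002,"fingers":0.005},{"rx":0,"ry":0,"rz":0,"dx":0,"dy":0,"dz":0,"fingers":0.005},{"rx":0,"ry":0,"rz":0,"dx":0,"dy":0,"dz":0,"fingers":0.005}]}}

```text
time_s: 12.15
position: [0.5329, -0.3695, 0.0236]
tool_rot: [[-0.959, 0.284, 0.0], [0.284, 0.959, -0.0], [-0.0, -0.0, -1.0]]
ft_force: [-0.1, -0.0, -4.1]
grip_width: 0.0145
gripper_force: 80.5
```

>>> {"method": "arm_command", "body": {"deltas": [{"rx":0,"ry":0,"rz":0,"dx":0,"dy":0,"dz":0.001,"fingers":0.005},{"rx":0,"ry":0,"rz":0,"dx":0,"dy":0,"dz":0.001,"fingers":0.005},{"rx":0,"ry":0,"rz":0,"dx":0,"dy":0,"dz":0,"fingers":0.005}]}}

```text
time_s: 12.45
position: [0.5329, -0.3696, 0.0225]
tool_rot: [[-0.959, 0.284, 0.001], [0.284, 0.959, -0.001], [-0.001, -0.0, -1.0]]
ft_force: [-1.9, 1.2, 4.1]
grip_width: 0.0146
gripper_force: 81.6
```

>>> {"method": "arm_command", "body": {"deltas": [{"rx":0,"ry":0,"rz":0,"dx":0,"dy":0,"dz":0,"fingers":0.05},{"rx":0,"ry":0,"rz":0,"dx":0,"dy":0,"dz":0,"fingers":0.05},{"rx":0,"ry":0,"rz":0,"dx":0,"dy":0,"dz":0,"fingers":0.05},{"rx":0,"ry":0,"rz":0,"dx":0,"dy":0,"dz":-0.01,"fingers":0.05},{"rx":0,"ry":0,"rz":0,"dx":0,"dy":0,"dz":-0.025,"fingers":0.05},{"rx":0,"ry":0,"rz":0,"dx":0,"dy":0,"dz":-0.035,"fingers":0.05},{"rx":0,"ry":0,"rz":0,"dx":0,"dy":0,"dz":-0.035,"fingers":0.05},{"rx":0,"ry":0,"rz":0,"dx":0,"dy":0,"dz":-0.035,"fingers":0.05},{"rx":0,"ry":0,"rz":0,"dx":0.04,"dy":-0.01,"dz":-0.02,"fingers":0.05},{"rx":0,"ry":0,"rz":0,"dx":0.04,"dy":-0.01,"dz":0,"fingers":0.05},{"rx":0,"ry":0,"rz":0,"dx":0.04,"dy":-0.01,"dz":0,"fingers":0.05},{"rx":0,"ry":0,"rz":0,"dx":0.04,"dy":-0.01,"dz":0,"fingers":0.05}]}}

```text
time_s: 13.65
position: [0.3666, -0.3621, 0.1824]
tool_rot: [[-0.959, 0.283, 0.001], [0.283, 0.959, -0.001], [-0.001, -0.001, -1.0]]
ft_force: [0.3, -1.2, -0.2]
grip_width: 0.0497
gripper_force: 0.0
```

```bash
python3 st.py; python3 - <<'E'
from h import *
np.set_printoptions(precision=4,suppress=True)
for n in("side","top"):
  im=env.get_image(n);cv2.imwrite(f"pics/{n}6.png",im["color"])
  for q,z in dict(lid=.003,lid_grip=.037,nozzle=.006,mat=0,tray=0).items():
    for d in env.tip_of(q,im)[:1]:print(n,q,d["p"],np.array(d["location"]),back(im,d["location"],z)[:2])
  if n=="side": b=im["color"][150:350,120:300]
  else: t=im["color"][190:270,215:305]
cv2.imwrite("pics/s6.png",cv2.hconcat([cv2.resize(b,(400,444),interpolation=2),cv2.resize(t,(400,444),interpolation=2)]))
E
```

```text
13.65 [ -57.8   20.8   84.6   -0.    74.5 -131.4] [ 0.367 -0.362  0.182] yaw 163.53158449868533 [ 0.303 -1.226 -0.179] [ 0.011 -0.053 -0.038] 0.04974019328674439 0.0
side lid 0.94 [206.9 290. ] [ 0.5319 -0.3672]
side lid_grip 0.62 [204.9 278.8] [ 0.5285 -0.3622]
side nozzle 0.68 [235.2 158.6] [0.4833 0.1113]
side tray 0.97 [231.5 160.4] [0.4724 0.108 ]
top lid 0.9 [363.3 217.2] [ 0.5318 -0.367 ]
top lid_grip 0.75 [369.5 215. ] [ 0.5327 -0.3758]
top nozzle 0.54 [263.  227.8] [ 0.5117 -0.1132]
top mat 0.6 [175.8 244.1] [0.477  0.1096]
top tray 0.83 [176.7 247.1] [0.4694 0.1073]
```

View pics/s6.png

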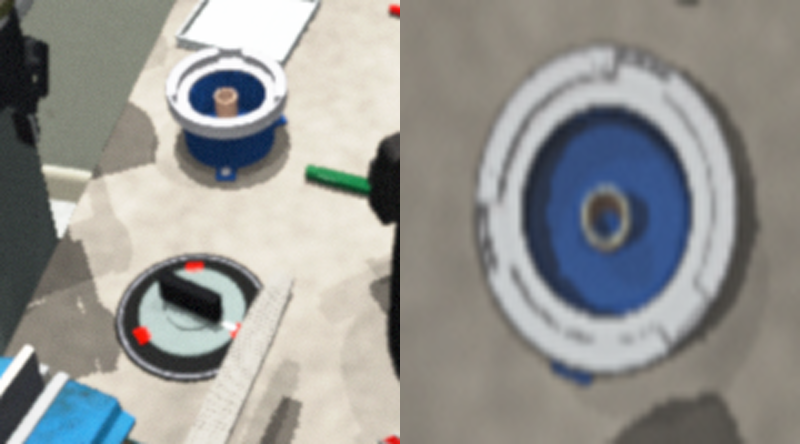

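The lid lies flat on the mat with its handle up, and the nozzle stands in the pot (top crop (606,216), side crop (226,95)). Now locate the nozzle.

```bash
python3 - <<'E'
from h import *
from fit import fit
np.set_printoptions(precision=4,suppress=True)
c={n:env.get_image(n) for n in("top","side")}
print(back(c["top"],(261.35,228.9),.068),back(c["side"],(221.7,192.6),.068))
for n in c:
    g=cv2.cvtColor(cv2.imread(f"pics/{n}6.png"),cv2.COLOR_BGR2GRAY).astype(float);im=c[n]
    print(n,"pot",fit(im,g,[.506,-.109],.086,.07,1),"mouth",fit(im,g,[.506,-.109],.072,.046,-1))
    x=cv2.imread(f"pics/{n}6.png").astype(int);m=(x[...,2]>x[...,0]+15)
    lo,hi=proj(im,[[.505,-.11,.06]])[0].astype(int),8
    w=np.zeros(m.shape,bool);w[lo[1]-10:lo[1]+10,lo[0]-8:lo[0]+8]=1
    ys,xs=np.nonzero(m&w);print("nozzle px",xs.mean(),ys.mean(),xs.min(),xs.max(),ys.min(),ys.max(),len(xs))
E
python3 ty.py .508 -.112 .17
```

```text
[ 0.5029 -0.1104  0.068 ] [ 0.5028 -0.1092  0.068 ]
top pot (array([ 0.5065, -0.1105]), np.float64(49.70747626587003)) mouth (array([ 0.5075, -0.11  ]), np.float64(80.0))
nozzle px 261.3333333333333 226.58333333333334 257 265 226 228 12
side pot (array([ 0.503 , -0.1095]), np.float64(41.450338837583104)) mouth (array([ 0.503 , -0.1095]), np.float64(74.55203558572516))
nozzle px 221.23478260869564 196.10434782608695 217 226 190 203 115
tool shift [-0.063   0.2797  0.0114]
```

>>> {"method": "arm_command", "body": {"deltas": [{"rx":0,"ry":0,"rz":0,"dx":-0.006,"dy":0.028,"dz":0,"fingers":0.044},{"rx":0,"ry":0,"rz":0,"dx":-0.006,"dy":0.028,"dz":0,"fingers":0.044},{"rx":0,"ry":0,"rz":0,"dx":-0.006,"dy":0.028,"dz":0,"fingers":0.044},{"rx":0,"ry":0,"rz":0,"dx":-0.006,"dy":0.028,"dz":0,"fingers":0.044},{"rx":0,"ry":0,"rz":0,"dx":-0.006,"dy":0.028,"dz":0,"fingers":0.044},{"rx":0,"ry":0,"rz":0,"dx":-0.006,"dy":0.028,"dz":0,"fingers":0.044},{"rx":0,"ry":0,"rz":0,"dx":-0.006,"dy":0.028,"dz":0,"fingers":0.044},{"rx":0,"ry":0,"rz":0,"dx":-0.006,"dy":0.028,"dz":0,"fingers":0.044},{"rx":0,"ry":0,"rz":0,"dx":-0.006,"dy":0.028,"dz":0,"fingers":0.044},{"rx":0,"ry":0,"rz":0,"dx":-0.006,"dy":0.028,"dz":0,"fingers":0.044},{"rx":0,"ry":0,"rz":0,"dx":0,"dy":0,"dz":0,"fingers":0.044},{"rx":0,"ry":0,"rz":0,"dx":0,"dy":0,"dz":0,"fingers":0.044}], "squeeze": 40}}

```text
time_s: 15.55
position: [0.5051, -0.1108, 0.1814]
tool_rot: [[-0.959, 0.283, -0.0], [0.283, 0.959, -0.0], [0.0, -0.0, -1.0]]
ft_force: [0.3, 0.1, 0.4]
grip_width: 0.0437
gripper_force: 0.0
```

```bash
python3 st.py; python3 ty.py .503 -.110 .09
```

```text
15.55 [-25.5  21.   84.4  -0.   74.6 -99.1] [ 0.505 -0.111  0.181] yaw 163.58444779257383 [0.312 0.105 0.433] [-0.019 -0.029 -0.003] 0.04369363907384061 0.0
tool shift [0.0022 0.0002 0.0914]
```

>>> {"method": "arm_command", "body": {"deltas": [{"rx":0,"ry":0,"rz":0,"dx":0.002,"dy":0,"dz":0.022,"fingers":0.044},{"rx":0,"ry":0,"rz":0,"dx":0,"dy":0,"dz":0.022,"fingers":0.044},{"rx":0,"ry":0,"rz":0,"dx":0,"dy":0,"dz":0.022,"fingers":0.044},{"rx":0,"ry":0,"rz":0,"dx":0,"dy":0,"dz":0.015,"fingers":0.044},{"rx":0,"ry":0,"rz":0,"dx":0,"dy":0,"dz":0.012,"fingers":0.044},{"rx":0,"ry":0,"rz":0,"dx":0,"dy":0,"dz":0.012,"fingers":0.044},{"rx":0,"ry":0,"rz":0,"dx":0,"dy":0,"dz":0.012,"fingers":0.044},{"rx":0,"ry":0,"rz":0,"dx":0,"dy":0,"dz":0,"fingers":0.044}]}}

```text
time_s: 16.35
position: [0.5021, -0.1111, 0.0634]
tool_rot: [[-0.958, 0.285, -0.003], [0.285, 0.958, 0.001], [0.003, 0.0, -1.0]]
ft_force: [-0.3, 0.3, -0.1]
grip_width: 0.0438
gripper_force: 0.0
```

>>> {"method": "arm_command", "body": {"deltas": [{"rx":0,"ry":0,"rz":0,"dx":0,"dy":0,"dz":0.008,"fingers":0.044},{"rx":0,"ry":0,"rz":0,"dx":0,"dy":0,"dz":0.008,"fingers":0.044},{"rx":0,"ry":0,"rz":0,"dx":0,"dy":0,"dz":0.008,"fingers":0.044},{"rx":0,"ry":0,"rz":0,"dx":0,"dy":0,"dz":0,"fingers":0.044},{"rx":0,"ry":0,"rz":0,"dx":0,"dy":0,"dz":0,"fingers":0.03},{"rx":0,"ry":0,"rz":0,"dx":0,"dy":0,"dz":0,"fingers":0.015},{"rx":0,"ry":0,"rz":0,"dx":0,"dy":0,"dz":0,"fingers":0.015},{"rx":0,"ry":0,"rz":0,"dx":0,"dy":0,"dz":0,"fingers":0.015},{"rx":0,"ry":0,"rz":0,"dx":0,"dy":0,"dz":0,"fingers":0.015}]}}

```text
time_s: 17.25
position: [0.5032, -0.1105, 0.0407]
tool_rot: [[-0.959, 0.284, 0.0], [0.284, 0.959, -0.0], [-0.0, -0.0, -1.0]]
ft_force: [-0.4, 0.6, 1.1]
grip_width: 0.0239
gripper_force: 39.2
```

>>> {"method": "arm_command", "body": {"deltas": [{"rx":0,"ry":0,"rz":0,"dx":0,"dy":0,"dz":-0.01,"fingers":0.015},{"rx":0,"ry":0,"rz":0,"dx":0,"dy":0,"dz":-0.02,"fingers":0.015},{"rx":0,"ry":0,"rz":0,"dx":0,"dy":0,"dz":-0.02,"fingers":0.015},{"rx":0,"ry":0,"rz":0,"dx":0,"dy":0,"dz":-0.02,"fingers":0.015},{"rx":0,"ry":0,"rz":0,"dx":0,"dy":0,"dz":-0.02,"fingers":0.015},{"rx":0,"ry":0,"rz":0,"dx":0,"dy":0,"dz":-0.02,"fingers":0.015},{"rx":0,"ry":0,"rz":0,"dx":0,"dy":0,"dz":0,"fingers":0.015},{"rx":0,"ry":0,"rz":0,"dx":0,"dy":0,"dz":0,"fingers":0.015}]}}

```text
time_s: 18.05
position: [0.5029, -0.1103, 0.1506]
tool_rot: [[-0.959, 0.284, 0.0], [0.284, 0.959, -0.0], [-0.0, -0.0, -1.0]]
ft_force: [-0.2, -0.0, -0.6]
grip_width: 0.0238
gripper_force: 39.2
```

>>> {"method": "arm_command", "body": {"deltas": [{"rx":0,"ry":0,"rz":0,"dx":0.009,"dy":0.0201,"dz":0,"fingers":0.015},{"rx":0,"ry":0,"rz":0,"dx":0.009,"dy":0.0201,"dz":0,"fingers":0.015},{"rx":0,"ry":0,"rz":0,"dx":0.009,"dy":0.0201,"dz":0,"fingers":0.015},{"rx":0,"ry":0,"rz":0,"dx":0.009,"dy":0.0201,"dz":0,"fingers":0.015},{"rx":0,"ry":0,"rz":0,"dx":0.009,"dy":0.0201,"dz":0,"fingers":0.015},{"rx":0,"ry":0,"rz":0,"dx":0.009,"dy":0.0201,"dz":0,"fingers":0.015},{"rx":0,"ry":0,"rz":0,"dx":0.009,"dy":0.0201,"dz":0,"fingers":0.015},{"rx":0,"ry":0,"rz":0,"dx":0.009,"dy":0.0201,"dz":0,"fingers":0.015},{"rx":0,"ry":0,"rz":0,"dx":0.009,"dy":0.0201,"dz":0,"fingers":0.015},{"rx":0,"ry":0,"rz":0,"dx":0.009,"dy":0.0201,"dz":0,"fingers":0.015},{"rx":0,"ry":0,"rz":0,"dx":0,"dy":0,"dz":0,"fingers":0.015},{"rx":0,"ry":0,"rz":0,"dx":0,"dy":0,"dz":0,"fingers":0.015}]}}

```text
time_s: 19.25
position: [0.4735, 0.1078, 0.1497]
tool_rot: [[-0.959, 0.283, -0.002], [0.283, 0.959, -0.0], [0.002, -0.001, -1.0]]
ft_force: [-0.4, -0.6, -0.4]
grip_width: 0.0236
gripper_force: 39.3
```

```bash
python3 st.py; python3 - <<'E'
from h import *
b=env.get_image("side")["color"][80:220,160:300]
cv2.imwrite("pics/s7.png",cv2.resize(b,(560,560),interpolation=2))
E
```

```text
19.25 [ -1.2  20.2  91.9  -0.   68.1 -74.7] [0.473 0.108 0.15 ] yaw 163.5608802133999 [-0.429 -0.609 -0.406] [-0.009 -0.019  0.001] 0.023556162415323843 39.320810437202454
```

View pics/s7.png

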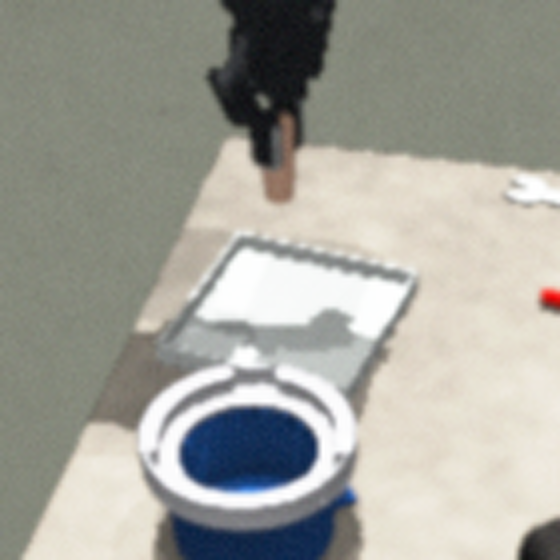

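The nozzle is held upright above the tray. Lower it.

>>> {"method": "arm_command", "body": {"deltas": [{"rx":0,"ry":0,"rz":0,"dx":0,"dy":0,"dz":0.02,"fingers":0.015},{"rx":0,"ry":0,"rz":0,"dx":0,"dy":0,"dz":0.02,"fingers":0.015},{"rx":0,"ry":0,"rz":0,"dx":0,"dy":0,"dz":0.02,"fingers":0.015},{"rx":0,"ry":0,"rz":0,"dx":0,"dy":0,"dz":0.02,"fingers":0.015},{"rx":0,"ry":0,"rz":0,"dx":0,"dy":0,"dz":0.016,"fingers":0.015},{"rx":0,"ry":0,"rz":0,"dx":0,"dy":0,"dz":0.01,"fingers":0.015},{"rx":0,"ry":0,"rz":0,"dx":0,"dy":0,"dz":0.002,"fingers":0.015},{"rx":0,"ry":0,"rz":0,"dx":0,"dy":0,"dz":0,"fingers":0.015},{"rx":0,"ry":0,"rz":0,"dx":0,"dy":0,"dz":0,"fingers":0.015}]}}

```text
time_s: 20.2
position: [0.4743, 0.1077, 0.0431]
tool_rot: [[-0.959, 0.284, 0.001], [0.284, 0.959, -0.0], [-0.001, 0.0, -1.0]]
ft_force: [1.1, -0.4, -0.6]
grip_width: 0.024
gripper_force: 39.3
```

>>> {"method": "arm_command", "body": {"deltas": [{"rx":0,"ry":0,"rz":0,"dx":0,"dy":0,"dz":0.002,"fingers":0.015},{"rx":0,"ry":0,"rz":0,"dx":0,"dy":0,"dz":0.001,"fingers":0.015},{"rx":0,"ry":0,"rz":0,"dx":0,"dy":0,"dz":0.001,"fingers":0.015},{"rx":0,"ry":0,"rz":0,"dx":0,"dy":0,"dz":0.001,"fingers":0.015},{"rx":0,"ry":0,"rz":0,"dx":0,"dy":0,"dz":0,"fingers":0.015}], "squeeze": 30}}

```text
time_s: 20.7
position: [0.474, 0.1079, 0.0377]
tool_rot: [[-0.959, 0.284, 0.0], [0.284, 0.959, -0.0], [-0.0, 0.0, -1.0]]
ft_force: [-0.1, 0.9, 1.8]
grip_width: 0.0237
gripper_force: 39.7
```

>>> {"method": "arm_command", "body": {"deltas": [{"rx":0,"ry":0,"rz":0,"dx":0,"dy":0,"dz":0.0005,"fingers":0.015},{"rx":0,"ry":0,"rz":0,"dx":0,"dy":0,"dz":0,"fingers":0.015}]}}

```text
time_s: 20.9
position: [0.4741, 0.1079, 0.0376]
tool_rot: [[-0.959, 0.284, 0.001], [0.284, 0.959, -0.0], [-0.001, 0.0, -1.0]]
ft_force: [-1.5, 0.3, 7.1]
grip_width: 0.024
gripper_force: 40.4
```

Contact. Open slowly, then lift straight up.

>>> {"method": "arm_command", "body": {"deltas": [{"rx":0,"ry":0,"rz":0,"dx":0,"dy":0,"dz":0,"fingers":0.028},{"rx":0,"ry":0,"rz":0,"dx":0,"dy":0,"dz":0,"fingers":0.034},{"rx":0,"ry":0,"rz":0,"dx":0,"dy":0,"dz":0,"fingers":0.05},{"rx":0,"ry":0,"rz":0,"dx":0,"dy":0,"dz":0,"fingers":0.05},{"rx":0,"ry":0,"rz":0,"dx":0,"dy":0,"dz":-0.01,"fingers":0.05},{"rx":0,"ry":0,"rz":0,"dx":0,"dy":0,"dz":-0.02,"fingers":0.05},{"rx":0,"ry":0,"rz":0,"dx":0,"dy":0,"dz":-0.03,"fingers":0.05},{"rx":0,"ry":0,"rz":0,"dx":0,"dy":0,"dz":-0.03,"fingers":0.05},{"rx":0,"ry":0,"rz":0,"dx":0,"dy":0,"dz":-0.03,"fingers":0.05},{"rx":0,"ry":0,"rz":0,"dx":0,"dy":0,"dz":-0.03,"fingers":0.05},{"rx":0,"ry":0,"rz":0,"dx":0,"dy":0,"dz":0,"fingers":0.05},{"rx":0,"ry":0,"rz":0,"dx":0,"dy":0,"dz":0,"fingers":0.05}]}}

```text
time_s: 22.1
position: [0.4737, 0.1079, 0.1876]
tool_rot: [[-0.959, 0.284, 0.001], [0.284, 0.959, -0.0], [-0.001, 0.0, -1.0]]
ft_force: [0.3, 0.3, -0.5]
grip_width: 0.0499
gripper_force: 0.0
```

```bash
python3 st.py; python3 - <<'E'
from h import *
b=env.get_image("side")["color"][80:340,130:340]
cv2.imwrite("pics/s8.png",cv2.resize(b,(484,600),interpolation=2))
E
```

```text
22.1 [ -1.2  17.7  88.5  -0.   73.7 -74.7] [0.474 0.108 0.188] yaw 163.5140938263203 [ 0.337  0.347 -0.509] [-0.001 -0.021 -0.025] 0.049917840928140535 0.0
```

View pics/s8.png

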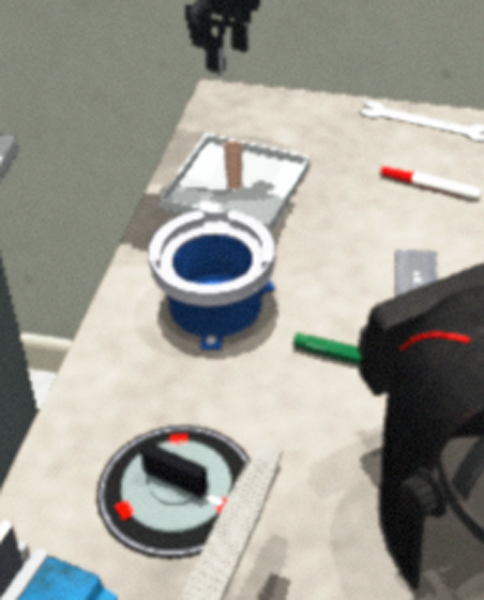

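The nozzle stands upright in the tray (about (233,165)), the lid lies on the mat (about (173,487)), the pot is open and empty, and the gripper is clear.

```bash
python3 -c "
from rig import env
print(env.close_job())"
```

```text
the job is handed in; nothing more can be done
None
```

The job is done and handed in after about 22 s of robot time: the lid lies flat, handle up, in the middle of the mat, the nozzle stands upright and released on the tray floor, and the gripper is clear.

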